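# Rest the iron, show the solder side to the camera

## Robot

A 6-joint arm with a two-finger parallel gripper is mounted at the origin on the work surface. World frame = base frame: x ahead of the robot, y to its left, z up, the work surface at z = 0. Lengths are in m, angles in rad, forces in N, time in s.
With the tool pointing down it reaches from about 0.375 to 0.9 m from the base axis. Payload 3.1 kg.
Tool frame: the origin (TCP) lies at the very end of the fingers, on their centre line; the grasp point (between the pads) lies 19 mm behind it; z points along the fingers, y is the line along which they close (so a half turn about z gives the same grasp; the last joint's range is limited). The gripper opens to 87 mm and grips with 3 to 60 N. Pads are 19 mm wide; open, the fingers measure 117 mm over their backs; the gripper's body (75 mm by 190 mm) begins 51 mm behind the grasp point.
Start: joints at [1.153, 0.527, 1.433, -0, 1.181, -0.178], TCP at [0.148, 0.607, 0.223] pointing down, gripper open.
Joint ranges: [-3.08, 3.08], [-0.75, 2.2], [0.22, 2.44], [-1.43, 4.57], [0, 2.65], [-2.85, 2.85]. Speed limits (rad/s): [2.79, 2.79, 3.14, 3.14, 3.14, 3.14].

## Interface

Orientations are given as a unit quaternion [x, y, z, w].
In Python, from rig import robot gives the robot as it stands. The module is installed in compiled form; this text tells all that it offers.
- The arm moves only by the tool servo_tool, never from a script. Its argument "rows" is one flat list of numbers, 5 for each row, row after row: the closure, from -1 (fully open) to 1 (shut), so that 0 is half open, then the shift along the tool's x, y, z in m, then the turn about the tool's z in degrees. A call has 1 to 5 rows; each row shifts and turns the commanded pose from where the row before left it, along the tool's axes as they then stand; what a row does not reach is not made up. A row lasts 1/12 s, in which the tool goes at most 41.7 mm and 7.16 degrees, less where a joint would pass 70% of its speed; a pose out of reach is approached as far as the arm can. A call with a gripper value outside its range is refused whole. The fingers move at their own pace and stop on an object; "newtons" is the grip in N (left out, the last holds). Time passes only in rows, so rows that do not move let the fingers close. It gives the time, the measured TCP pose, the force, the opening and the grip force at its end, in the units of the state.
- robot.get_obs(): the state, without advancing time (a new reading comes with each control period).
- robot.camera(name): name is "side" or "top" or "wrist"; returns a dict with "pixels" (384x512x3 uint8, red, green, blue), "intrinsics" (3x3 intrinsics, pixels), "rvec" (rotation vector, rad) and "tvec" (3), from world to camera coordinates, as OpenCV has them; the wrist camera has in their place "mount" (4x4, takes a point from camera to tool coordinates, whose origin is the TCP and whose axes are the flange's). Camera axes: x right, y down, z forward; pixel columns grow to the right and rows downward; lengths in m; the calibration is good to about 2 mm. A picture is of the moment at which its call begins: read the wrist's pose just before it. There is no depth.
- robot.hand_in(): hands the job in; it is judged then, once.
Trained networks look in a picture, given as the dict that the camera call returned (one of the last four; its "shot" number tells which), for a name from the list of things; names that differ only in an ending like _2 or _b are one class to them, and where a whole thing is asked for, a point or a joint stands for the part that bears it (a point fixed in the world has none). Each returns a list of dicts, best first, with "score" (0 to 1); they miss things now and then, are a little off and sometimes report something else, mostly with a low value. They report only what shows in the picture. A call takes as long as a camera call. They do not tell look-alikes from the thing itself.
- robot.spot_in(picture, query): "at" ([x, y, z] in m, in world coordinates, good to about 4 mm: the middle of the surface that is visible of it).
- robot.outline_of(picture, query): "region" (384x512 bool, what is visible of it).
- robot.place_of(picture, query): "at" ([x, y, z] in m, in world coordinates, good to about 4 mm: a listed point, or the origin of a listed thing).
The state is a dict: "time": time; "q": joint angles; "joint_velocities": joint speeds; "joint_torque": joint torques, N m; "position": TCP position; "tool_rot": TCP orientation; "ft_force": force on the tool from outside, world axes, zero at the start; "moment": the same for the moment, N m; "grip_width": finger opening in m; "grip_force": force on a finger pad.
Only numpy, scipy, OpenCV 4.12 (cv2) and the standard library are available. Lean on these libraries where they do the work, as an engineer would, in place of code of your own. Each camera call takes 0.05 s, during which the arm holds its last target. There are 200 camera calls.

## Task

Soldering is done: pick up the cordless soldering iron by its handle, never touching its hot metal end, and lay it to rest in its stand, tip downhill. Then take the finished board out of the board holder and hold it up in front of the inspection camera, solder side to the lens and centred on it, 90 mm from the lens, square to the line of sight and upright in the picture (terminal strips left and right). Finish while still holding the board there in the air, still, and leave the camera, the stands and everything else on the bench as they are.

Things in the scene. Friction and masses are not known exactly. Their poses are not given: they have to be found in the camera images.
- iron_mid (a point): Cordless soldering iron lying on the bench, 195 mm long. The point: centre of its black square handle, 120 mm long, 26 wide, 26 high (13 mm above the bench). x along the iron to the tip, z up out of its top side. The hot metal end reaches from 60 to 135 mm along +x. 0.13 kg, balanced close to this point.
- hot_end: The hot metal end of the iron: nose 13 mm thick, thin shaft 7 mm, tip. Origin and axes as iron_mid; it occupies x = 60 to 135 mm. Not to be touched by the fingers.
- iron_stand: Heavy fixed iron stand: dark steel base 205 x 90 x 10 mm with a yellow sponge at its low end, and two steel forks 80 mm apart, together an open cradle sloping 15 degrees down along +x, where the iron's tip points. Origin on the bench under the middle between the forks, z up.
- rest_mid (a point): Where iron_mid lies, axes alike, once the iron rests in the stand: x 15 degrees downhill. The cradle's floor is 13 mm below along z: bars 12 mm long at x = -40 and +40 mm, each with cheeks 34 mm apart, flared, up to 6 mm above the point. Toe stop at x = 64 mm, 5 mm above the point, with an 18 mm notch for the nose. Sides open between the bars, 45 mm free below: lower the iron square to the slope.
- holder: Fixed board holder: a rail with two aluminium jaws that carry the two short ends of the board on ledges 45 mm above the bench, with end stops 5 mm higher than the ledges; open along the board's two long sides. Origin on the bench under its middle; x along the rail (from jaw to jaw), z up.
- board_mid (a point): Finished kit board, brown, parts up in the holder, 76 (x) by 50 (y) by 2 mm. Grey terminal strips, 56 mm long and 12 high, stand along both long sides flush with the edges: grip across them, 50 mm wide. The point: middle of the board, 7 mm above its underside (half-way up board and strips). Tallest part 17 mm. z out of the parts side. 0.07 kg. Lifts straight up.
- solder_face (a point): The middle of the board's solder side (its underside); same axes as board_mid, so the solder side looks along -z.
- cam_stand: Fixed stand of the inspection camera: round dark base 104 mm across, short post and a yoke whose axis, 92 mm above the bench, carries the camera. Origin on the bench under the yoke; the camera looks towards -x of the stand and up. The yoke is stiff; do not push the camera.
- lens (a point): Centre of the front lens of the inspection camera, a black barrel 39 mm thick and 85 mm long with a white light ring round its lens. z is the line of sight, out of the lens, slanting up at 48 to 66 degrees above level; y is level and runs left-right in the picture; x runs up-down in the picture.
- focus (a point): The camera's point of sharp focus: 90 mm in front of the lens on the line of sight; axes as lens. The middle of the solder side belongs here, with the board's z along the camera's z (parts side away from the lens) and the board's y along the camera's y, either way round.
- board: The finished board as a whole (see board_mid); origin at the middle of its underside.
- iron: The soldering iron as a whole (see iron_mid); origin at the middle of the handle's underside.
- reel: Bystander: solder reel, 60 mm across, 40 mm high.
- tip_tin: Bystander: round tip-cleaner tin, 64 mm across, 32 mm high.
- cutters: Bystander: side cutters lying flat, 125 mm long, 52 mm wide, 12 mm high.
- screwdriver: Bystander: screwdriver lying beyond the board holder, 150 mm long.
- parts_tray: Bystander: divided tray of components, 150 x 200 x 35 mm.
- meter: Bystander: multimeter, 160 x 80 x 42 mm.
- jar: Bystander: glass jar, 60 mm across, 75 mm high.
- bare_board: Bystander: empty circuit board lying flat, 90 x 60 x 4 mm.
There are look-alikes about, which are no part of the job. Leave any white look-alike of the iron alone.

How it is judged:
On the way, in this order (a step that is already met when the one before it is completed fails the run):
1. the iron rests in the stand's two forks, tip downhill, and is let go (x of iron_mid in the frame of rest_mid between -0.025 and 0.008 m and y of iron_mid in the frame of rest_mid between -0.007 and 0.007 m and z of iron_mid in the frame of rest_mid between -0.005 and 0.005 m and angle between the x axis of iron_mid and the x axis of rest_mid, either way round below 0.1 rad and angle between iron_mid's own x axis and vertical above 1.65 rad and contact force between iron and the fingers below 0.05 N and contact force between iron and iron_stand above 0.3 N and linear speed of iron below 0.02 m/s), for 0.2 s.
2. the board is lifted clear of the holder in the gripper (z of solder_face in the frame of holder above 0.06 m and contact force between board and the fingers above 0.5 N and contact force between board and holder below 0.05 N), for 0.1 s.
At the end, for the whole second after the job is handed in: Board held still, touching nothing else; solder side to the lens, its middle within 15 mm of the focus point, square and upright within 0.2 rad. Iron released on both bars, tip downhill: within 25 mm uphill, 8 downhill, 7 sideways, 5 in height of the rest point, 0.1 rad along it (all of step 1 and distance between solder_face and focus below 0.015 m and angle between the z axis of solder_face and the z axis of focus, either way round below 0.2 rad and angle between the y axis of solder_face and the y axis of focus, either way round below 0.2 rad and angle between solder_face's own z axis and vertical below 1.2 rad and height (world z) of solder_face above 0.15 m and contact force between board and the fingers above 0.5 N and contact force between board and cam_stand below 0.05 N and contact force between board and holder below 0.05 N and linear speed of board below 0.02 m/s and angular speed of board below 0.15 rad/s); the arm keeps its last pose, push and grip.
It fails at once if the fingers touch the hot metal end of the iron (contact force between hot_end and the fingers above 0.3 N).
It fails at once if the camera is pushed out of its setting (distance of focus from where it was at the start of the episode above 0.01 m).
It fails at once if another thing on the bench is disturbed (moved more than 20 mm) (distance of any of reel, tip_tin, cutters, screwdriver, parts_tray, meter, jar, bare_board from where it was at the start of the episode above 0.02 m).
It also fails if it takes over 54 s, if anything falls off the work surface, if the arm or the gripper's body presses on something with over 40 N, if the wrist force passes 120 N, or if a joint passes its speed limit or range.

## Working session

There is one attempt and no reset: what is moved stays moved. The work goes in short steps, Python scripts to look and compute and a tool call to move; the robot and the scene stay as the last step left them, time stands still between calls to the robot, and variables do not carry over. Pictures are saved under pics/ and viewed, at most 11 in all, crops included, and the job is handed in when it is done.

Besides the shell and the picture viewer there is one more tool, called as name(argument=value, ...) on one line, values as JSON. servo_tool: Moves the arm, as the interface text tells. Its arguments: {"type":"object","properties":{"rows":{"type":"array","items":{"type":"number"}},"newtons":{"type":"number"}},"required":["rows"]}

```bash
mkdir -p pics; cat > h.py <<'E'
import numpy as np, cv2
from rig import robot
def look(n,s=None):
    p=robot.camera(n)
    if s: cv2.imwrite('pics/'+s,p['pixels'][:,:,::-1])
    return p
def places(p,names,k=3,f=None):
    for n in names:
        print(n,[(np.round(d['at'],3).tolist(),round(d['score'],2)) for d in (f or robot.place_of)(p,n)[:k]])
E
python3 - <<'E'
from h import *
o=robot.get_obs(); print(o['time'],o['position'],o['tool_rot'],o['grip_width'])
N=['iron_mid','hot_end','iron_stand','rest_mid','holder','board_mid','solder_face','cam_stand','lens','focus']
for c in('top','side'):
    p=look(c,c+'1.png'); print(c); places(p,N)
    if c=='top': places(p,['reel','tip_tin','cutters','screwdriver','parts_tray','meter','jar','bare_board'],2)
E
```

```text
0.0 [0.14811564 0.60643225 0.2215491 ] [ 1.19585252e-01  9.92823319e-01 -1.06445180e-03 -3.01979994e-04] 0.08733027617737661
top
iron_mid [([0.396, 0.256, 0.012], 0.76)]
hot_end [([0.564, 0.276, 0.199], 0.44)]
iron_stand [([0.624, -0.23, -0.006], 0.67)]
rest_mid [([0.632, -0.235, 0.075], 0.53)]
holder [([0.536, -0.032, 0.0], 0.58)]
board_mid [([0.532, -0.033, 0.052], 0.66)]
solder_face [([0.532, -0.029, 0.044], 0.87), ([0.627, -0.458, -0.001], 0.57)]
cam_stand [([0.644, 0.267, 0.0], 0.62)]
lens [([0.618, 0.269, 0.128], 0.65)]
focus [([0.534, -0.036, 0.053], 0.74), ([0.562, 0.277, 0.197], 0.64)]
reel [([0.761, 0.064, 0.003], 0.55)]
tip_tin [([0.788, -0.077, -0.005], 0.68)]
cutters [([0.412, -0.267, -0.001], 0.54)]
screwdriver [([0.682, -0.003, 0.0], 0.66), ([0.642, 0.264, 0.003], 0.33)]
parts_tray [([0.48, 0.575, 0.004], 0.84)]
meter [([0.483, -0.584, 0.0], 0.92)]
jar [([0.657, 0.432, -0.001], 0.84)]
bare_board [([0.627, -0.458, -0.001], 0.59)]
side
iron_mid [([0.626, -0.235, -0.003], 0.61), ([0.234, 0.335, 0.018], 0.52), ([0.401, 0.257, 0.013], 0.45)]
hot_end [([0.236, 0.332, 0.013], 0.39)]
iron_stand [([0.625, -0.236, -0.003], 0.82)]
rest_mid [([0.633, -0.235, 0.076], 0.57)]
holder [([0.537, -0.029, 0.006], 0.94)]
board_mid [([0.539, -0.028, 0.049], 0.47)]
solder_face [([0.652, 0.43, 0.005], 0.69), ([0.536, -0.032, 0.046], 0.59), ([0.632, -0.234, 0.075], 0.19)]
cam_stand [([0.646, 0.259, -0.003], 0.97)]
lens [([0.615, 0.266, 0.133], 0.58)]
focus [([0.413, -0.262, 0.003], 0.64)]
```

View pics/top1.png

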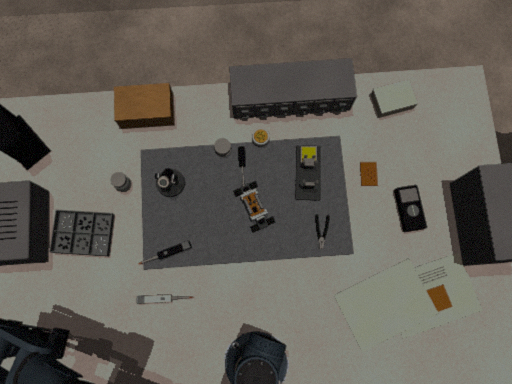

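View pics/side1.png

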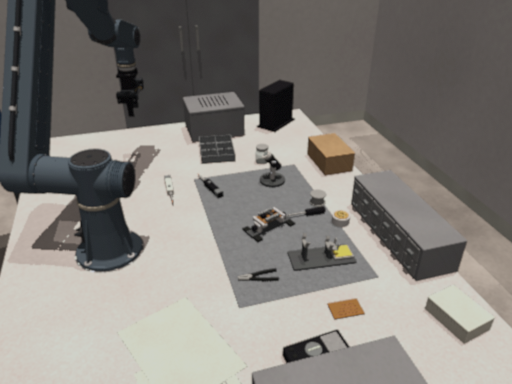

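The top view shows two irons. The black-handled one is at about (170,252), with its tip lower left at (140,264). The white one at (165,298) is the look-alike. The stand is at (308,172) with its yellow sponge towards +x, the holder and board are at (255,206), and the camera is at (168,180). The side view agrees. I'll go above the black iron.

servo_tool(rows=[-1, -0.029, -0.025, 0, 0, -1, -0.029, -0.025, 0, 0, -1, -0.029, -0.025, 0, 0, -1, -0.029, -0.025, 0, 0, -1, -0.029, -0.025, 0, 0], newtons=8)

```text
time: 1.92
position: [0.2602, 0.4499, 0.2227]
tool_rot: [0.119, 0.993, 0.0, 0.0]
ft_force: [0.6, 0.6, 0.0]
grip_width: 0.0869
grip_force: 0.0
```

servo_tool(rows=[-1, -0.029, -0.025, 0, 0, -1, -0.029, -0.025, 0, 0, -1, -0.029, -0.025, 0, 0, -1, -0.029, -0.025, 0, 0, -1, -0.029, -0.025, 0, 0])

```text
time: 2.33
position: [0.3716, 0.2939, 0.2229]
tool_rot: [0.12, 0.993, 0.0, 0.0]
ft_force: [0.7, 0.2, 0.1]
grip_width: 0.0871
grip_force: 0.0
```

servo_tool(rows=[-1, 0, 0, 0, 7, -1, 0, 0, 0, 7, -1, 0, 0, 0, 7, -1, 0, 0, 0, 7, -1, 0, 0, 0, 7])

```text
time: 2.75
position: [0.371, 0.2952, 0.2227]
tool_rot: [0.416, 0.909, 0.0, 0.0]
ft_force: [0.2, -0.1, -0.5]
grip_width: 0.0869
grip_force: 0.0
```

servo_tool(rows=[-1, 0, 0, 0, 7, -1, 0, 0, 0, 7, -1, 0, 0, 0, 5, -1, 0, 0, 0, 0, -1, 0, 0, 0, 0])

```text
time: 3.17
position: [0.3708, 0.2954, 0.2227]
tool_rot: [0.556, 0.831, 0.0, 0.0]
ft_force: [0.1, -0.3, 0.3]
grip_width: 0.0869
grip_force: 0.0
```

```bash
cat >> h.py <<'E'
from scipy.spatial.transform import Rotation as R
def T(o):
    M=np.eye(4); M[:3,:3]=R.from_quat(o['tool_rot']).as_matrix(); M[:3,3]=o['position']; return M
def c2w(p,o=None):
    "camera-to-world 4x4"
    if 'mount' in p: return T(o)@np.array(p['mount'])
    M=np.eye(4); r=cv2.Rodrigues(np.array(p['rvec'],float))[0]; M[:3,:3]=r.T; M[:3,3]=-r.T@np.array(p['tvec']); return M
def toplane(p,uv,z,o=None):
    M=c2w(p,o); uv=np.atleast_2d(np.array(uv,float)); K=np.array(p['intrinsics'])
    d=(M[:3,:3]@np.linalg.inv(K)@np.c_[uv,np.ones(len(uv))].T).T
    return M[:3,3]+d*((z-M[2,3])/d[:,2])[:,None]
def rect(p,q,z,o=None,k=0):
    "minAreaRect of a mask on plane z: centre, size, yaw of long side"
    r=robot.outline_of(p,q)[k]; v,u=np.nonzero(r['region'])
    P=toplane(p,np.c_[u,v],z,o)[:,:2].astype(np.float32); (c,s,a)=cv2.minAreaRect(P*1000)
    if s[0]<s[1]: s=s[::-1]; a+=90
    return np.round(np.array(c)/1000,4),np.round(s,1),round(a,1),round(r['score'],2)
E
python3 - <<'E'
from h import *
o=robot.get_obs(); print(o['time'],o['position'],o['tool_rot'],o['q'])
p=look('wrist','w1.png'); print(np.round(p['mount'],3))
places(p,['iron_mid','hot_end'])
for q in('iron','hot_end'):
    try: print(q,rect(p,q,0.013,o))
    except Exception as e: print(e)
t=look('top')
for q,z in(('holder',.04),('board',.055),('iron_stand',0.01),('cam_stand',0.1)):
    try: print(q,rect(t,q,z))
    except Exception as e: print(e)
E
```

```text
3.1667 [0.37081657 0.29539717 0.22267786] [5.56324899e-01 8.30964850e-01 1.27054691e-04 9.63028379e-05] [ 4.36369240e-01  3.25230454e-01  1.80004606e+00 -3.89824643e-05
  1.01599901e+00  4.55065128e-02]
[[ 0.    -0.96  -0.28   0.077]
 [ 1.     0.     0.     0.   ]
 [-0.    -0.28   0.96  -0.162]
 [ 0.     0.     0.     1.   ]]
iron_mid [([0.24, 0.334, 0.014], 0.98), ([0.394, 0.258, 0.015], 0.87)]
hot_end []
iron (array([0.3905, 0.2899]), array([195.9,  29.3]), 106.8, 0.65)
hot_end (array([0.3706, 0.3488]), array([71.3, 12.4]), 110.5, 0.78)
holder (array([ 0.5313, -0.0345]), array([169.6,  90.6]), 21.5, 0.7)
board (array([ 0.7774, -0.0764]), array([68. , 61.1]), 175.7, 0.55)
iron_stand (array([ 0.6466, -0.2412]), array([206.5,  89.9]), 174.7, 0.69)
cam_stand (array([0.6246, 0.2434]), array([102.5,  92.3]), 11.6, 0.91)
```

View pics/w1.png

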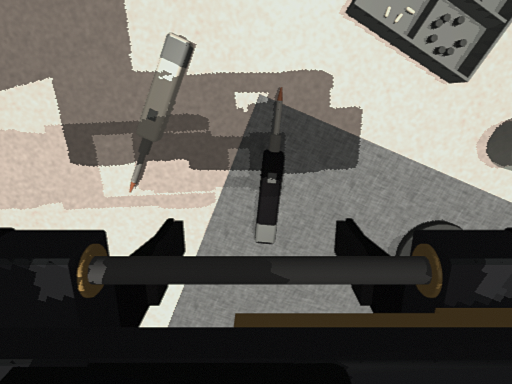

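Two irons show in the wrist view: the black one at (270,185) with its tip at (279,95), and the white one at (165,90). The black one matches the description. I'll centre over it, descend, and confirm in a crop.

servo_tool(rows=[-1, 0, 0, 0, 6, -1, -0.0225, 0.0075, 0, 0, -1, -0.0225, 0.0075, 0.03, 0, -1, 0, 0, 0.035, 0, -1, 0, 0, 0.035, 0])

```text
time: 4.08
position: [0.3998, 0.256, 0.1225]
tool_rot: [0.601, 0.799, 0.002, 0.001]
ft_force: [0.9, 0.5, -0.1]
grip_width: 0.087
grip_force: 0.0
```

servo_tool(rows=[-1, 0, 0, 0, 0, -1, 0, 0, 0, 0])

```text
time: 4.25
position: [0.3964, 0.2558, 0.1213]
tool_rot: [0.6, 0.8, -0.002, -0.001]
ft_force: [1.1, -0.0, 0.9]
grip_width: 0.0869
grip_force: 0.0
```

```bash
python3 - <<'E'
from h import *
o=robot.get_obs(); print(o['time'],o['position'],o['tool_rot'])
p=look('wrist'); cv2.imwrite('pics/w2.png',cv2.resize(p['pixels'][:,100:420,::-1],None,fx=1.5,fy=1.5))
places(p,['iron_mid','hot_end'])
M=np.linalg.inv(T(o))
for d in robot.place_of(p,'iron_mid'): print('tool',np.round(M@np.r_[d['at'],1],4))
for q in('iron','hot_end'):
    try: print(q,rect(p,q,0.02,o))
    except Exception as e: print(e)
E
```

```text
4.25 [0.39643535 0.25582608 0.12132492] [ 0.60007069  0.79994259 -0.00219106 -0.00149229]
iron_mid [([0.24, 0.332, 0.013], 0.68), ([0.398, 0.263, 0.01], 0.6)]
hot_end []
tool [ 0.117  -0.1282  0.1086  1.    ]
tool [0.0062 0.0045 0.1109 1.    ]
iron (array([0.3894, 0.2918]), array([194.2,  27.4]), 107.0, 0.89)
hot_end (array([0.3719, 0.35  ]), array([72.5, 11.7]), 106.1, 0.71)
```

View pics/w2.png

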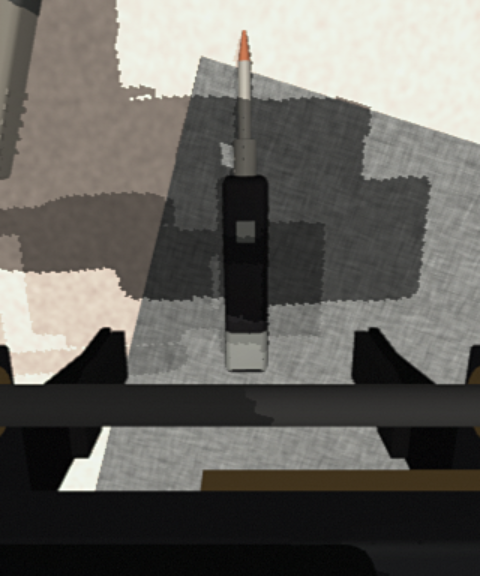

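The crop shows one black-handled iron, hot end up at (245,40–170), aligned with and between the fingers. This is the right one, so I'll descend and grip.

servo_tool(rows=[-1, 0, 0.002, 0.035, 0, -1, 0, 0, 0.035, 0, -1, 0, 0, 0.03, 0, -1, 0, 0, 0.016, 0, -1, 0, 0, 0, 0])

```text
time: 4.97
position: [0.3986, 0.2566, 0.0048]
tool_rot: [0.6, 0.8, -0.002, -0.001]
ft_force: [-0.3, 0.6, 0.2]
grip_width: 0.0871
grip_force: 0.0
```

servo_tool(rows=[0.6, 0, 0, 0, 0, 0.6, 0, 0, 0, 0, 0.6, 0, 0, 0, 0, 0.6, 0, 0, 0, 0, 0.6, 0, 0, 0, 0], newtons=8)

```text
time: 5.38
position: [0.4004, 0.2572, 0.0077]
tool_rot: [0.6, 0.8, 0.001, 0.001]
ft_force: [-0.1, -0.2, -0.1]
grip_width: 0.0615
grip_force: 0.0
```

servo_tool(rows=[0.9, 0, 0, 0, 0, 0.9, 0, 0, 0, 0, 0.9, 0, 0, 0, 0, 0.9, 0, 0, 0, 0])

```text
time: 5.72
position: [0.3996, 0.2569, 0.0066]
tool_rot: [0.6, 0.8, 0.0, 0.0]
ft_force: [-0.4, 0.1, 0.7]
grip_width: 0.0348
grip_force: 0.0
```

servo_tool(rows=[0.9, 0, 0, 0.003, 0, 0.9, 0, 0, 0, 0, 0.9, 0, 0, 0, 0, 0.9, 0, 0, 0, 0])

```text
time: 6.05
position: [0.3994, 0.2569, 0.0033]
tool_rot: [0.6, 0.8, -0.0, -0.0]
ft_force: [0.5, 0.7, -1.7]
grip_width: 0.0258
grip_force: 8.0
```

servo_tool(rows=[1, 0, 0, -0.02, 0, 1, 0, 0, -0.03, 0, 1, 0, 0, -0.03, 0, 1, 0, 0, -0.03, 0, 1, 0, 0, -0.03, 0])

```text
time: 6.47
position: [0.3988, 0.2566, 0.1446]
tool_rot: [0.6, 0.8, -0.001, -0.0]
ft_force: [1.0, 0.9, -1.7]
grip_width: 0.0259
grip_force: 8.0
```

```bash
python3 - <<'E'
from h import *
o=robot.get_obs(); print(o['time'],o['position'],o['tool_rot'],o['grip_width'],o['grip_force'])
p=look('wrist'); cv2.imwrite('pics/w3.png',cv2.resize(p['pixels'][:,100:420,::-1],None,fx=1.5,fy=1.5))
M=np.linalg.inv(T(o))
for n in('iron_mid','hot_end'):
  for d in robot.spot_in(p,n)[:2]: print(n,'tool',np.round(M@np.r_[d['at'],1],4))
for d in robot.place_of(p,'iron_mid'): print('mid tool',np.round(M@np.r_[d['at'],1],4))
for c in('top','side'):
  t=look(c); places(t,['iron_stand','rest_mid','focus','lens','cam_stand'],2)
E
```

```text
6.4667 [0.39881466 0.25664262 0.14456003] [ 5.99996413e-01  8.00002282e-01 -6.76520677e-04 -4.42288442e-04] 0.02592711434282669 7.970814906293526
iron_mid tool [ 0.0419 -0.0029 -0.0217  1.    ]
iron_mid tool [ 0.1033 -0.1316  0.1143  1.    ]
hot_end tool [ 0.0819 -0.0024 -0.0117  1.    ]
hot_end tool [ 0.0367 -0.159   0.1281  1.    ]
mid tool [ 0.004  -0.001  -0.0102  1.    ]
mid tool [-0.0628  0.2401  0.1431  1.    ]
mid tool [ 0.1201 -0.1326  0.1297  1.    ]
iron_stand [([0.626, -0.229, -0.001], 0.73), ([0.656, 0.432, 0.002], 0.38)]
rest_mid [([0.634, -0.236, 0.076], 0.57)]
focus [([0.564, 0.276, 0.198], 0.63), ([0.48, 0.576, 0.004], 0.62)]
lens [([0.618, 0.269, 0.126], 0.6)]
cam_stand [([0.641, 0.263, -0.0], 0.91), ([0.616, 0.272, 0.125], 0.4)]
iron_stand [([0.625, -0.237, -0.001], 0.81)]
rest_mid [([0.631, -0.235, 0.073], 0.64)]
focus []
lens [([0.611, 0.267, 0.129], 0.56), ([0.626, -0.458, -0.001], 0.23)]
cam_stand [([0.647, 0.259, -0.002], 0.71), ([0.68, 0.001, -0.001], 0.64)]
```

View pics/w3.png

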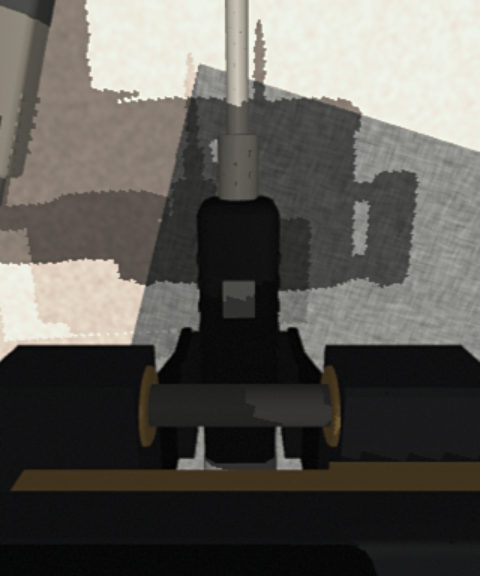

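servo_tool(rows=[1, 0, 0, -0.03, 0, 1, 0, 0, -0.03, 0, 1, -0.0384, 0.0061, 0, 0, 1, -0.0384, 0.0061, 0, 0, 1, -0.0384, 0.0061, 0, 0])

```text
time: 7.68
position: [0.45, 0.151, 0.2044]
tool_rot: [0.599, 0.801, 0.001, 0.001]
ft_force: [0.9, 0.5, -2.0]
grip_width: 0.026
grip_force: 8.0
```

servo_tool(rows=[1, -0.0384, 0.0061, 0, 0, 1, -0.0384, 0.0061, 0, 0, 1, -0.0384, 0.0061, 0, 0, 1, -0.0384, 0.0061, 0, 0, 1, -0.0384, 0.0061, 0, 0])

```text
time: 8.1
position: [0.5329, -0.0262, 0.2036]
tool_rot: [0.6, 0.8, 0.0, -0.0]
ft_force: [1.3, -0.5, -2.0]
grip_width: 0.0258
grip_force: 8.0
```

servo_tool(rows=[1, -0.0384, 0.0061, 0, 0, 1, -0.0384, 0.0061, 0, 0, 1, -0.0384, 0.0061, 0, 0, 1, -0.0384, 0.0061, 0, 0, 1, -0.0384, 0.0061, 0, 0])

```text
time: 8.52
position: [0.6158, -0.2019, 0.2033]
tool_rot: [0.6, 0.8, 0.0, -0.0]
ft_force: [0.5, -0.1, -1.4]
grip_width: 0.0265
grip_force: 8.0
```

servo_tool(rows=[1, -0.0384, 0.0061, 0, 0, 1, 0, 0, 0, 7, 1, 0, 0, 0, 7, 1, 0, 0, 0, 7, 1, 0, 0, 0, 7])

```text
time: 8.93
position: [0.6317, -0.2356, 0.2027]
tool_rot: [0.778, 0.628, -0.0, -0.001]
ft_force: [-0.2, 0.2, -1.6]
grip_width: 0.0257
grip_force: 8.0
```

servo_tool(rows=[1, 0, 0, 0, 7, 1, 0, 0, 0, 7, 1, 0, 0, 0, 7, 1, 0, 0, 0, 7, 1, 0, 0, 0, 7])

```text
time: 9.35
position: [0.6318, -0.235, 0.203]
tool_rot: [0.931, 0.366, -0.0, -0.0]
ft_force: [0.7, 0.6, -1.5]
grip_width: 0.0259
grip_force: 8.0
```

servo_tool(rows=[1, 0, 0, 0, 7, 1, 0, 0, 0, 7, 1, 0, 0, 0, 7, 1, 0, 0, 0, 7, 1, 0, 0, 0, 7])

```text
time: 9.77
position: [0.6318, -0.235, 0.203]
tool_rot: [0.998, 0.069, -0.0, -0.0]
ft_force: [-0.6, -0.0, -1.7]
grip_width: 0.0256
grip_force: 8.0
```

servo_tool(rows=[1, 0, 0, 0, 7, 1, 0, 0, 0, 7, 1, 0, 0, 0, 0, 1, 0, 0, 0, 0, 1, 0, 0, 0, 0])

```text
time: 10.18
position: [0.632, -0.2351, 0.2033]
tool_rot: [0.999, -0.049, -0.0, -0.0]
ft_force: [1.2, 0.5, -1.5]
grip_width: 0.026
grip_force: 8.0
```

```bash
python3 - <<'E'
from h import *
o=robot.get_obs(); print(o['time'],o['position'],o['tool_rot'],o['grip_width'],o['grip_force'],o['q'])
p=look('wrist'); cv2.imwrite('pics/w4.png',cv2.resize(p['pixels'][:,:,::-1],None,fx=1.5,fy=1.5))
M=np.linalg.inv(T(o))
places(p,['rest_mid','iron_stand','iron_mid'],2)
for n in ('iron_stand','rest_mid','iron_mid'):
  for d in robot.place_of(p,n)[:1]: print(n,'tool',np.round(M@np.r_[d['at'],1],4))
print(rect(p,'iron_stand',.01,o)); print(p['intrinsics'][0])
E
```

```text
10.1833 [ 0.63197118 -0.23514952  0.20329774] [ 9.98809732e-01 -4.87753633e-02 -2.61351694e-04 -1.24894775e-04] 0.02596022871122471 7.995721448678523 [-5.21576328e-01  6.15452787e-01  1.31772865e+00 -1.67137309e-05
  1.20899032e+00  1.14681537e+00]
rest_mid []
iron_stand [([0.785, -0.08, -0.002], 0.74), ([0.631, -0.232, 0.198], 0.7)]
iron_mid [([0.626, -0.232, 0.213], 0.76)]
iron_stand tool [ 0.1375 -0.1697  0.2051  1.    ]
iron_mid tool [-0.0066 -0.0023 -0.0096  1.    ]
(array([ 0.6559, -0.2385]), array([187.5,  89.9]), 173.8, 0.93)
[306.71566224   0.         259.26802118]
```

View pics/w4.png

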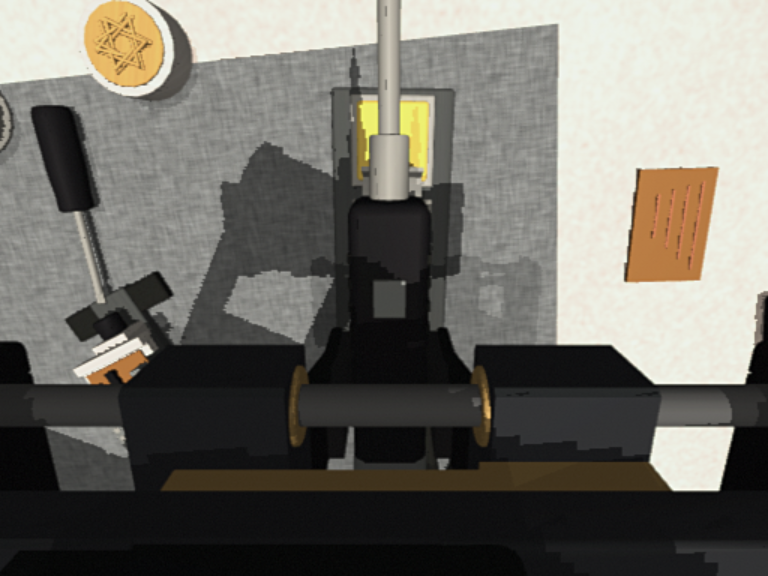

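The iron is held square and lined up over the stand. The sponge is ahead under the tip, and the tin, screwdriver and board are to the left. I'll lower it now, letting it pivot in a light grip.

servo_tool(rows=[1, -0.006, -0.0005, 0.03, 0, 1, 0, 0, 0.035, 0, 1, 0, 0, 0.03, 0, 1, 0, 0, 0.02, 0, 1, 0, 0, 0, 0], newtons=5)

```text
time: 11.0
position: [0.6227, -0.2323, 0.0833]
tool_rot: [0.999, -0.05, -0.005, -0.002]
ft_force: [-1.9, 0.1, -2.4]
grip_width: 0.0256
grip_force: 5.0
```

servo_tool(rows=[1, 0, 0, 0.004, 0, 1, 0, 0, 0.004, 0, 1, 0, 0, 0.002, 0, 1, 0, 0, 0.002, 0, 1, 0, 0, 0, 0])

```text
time: 11.42
position: [0.6267, -0.2344, 0.0775]
tool_rot: [0.999, -0.05, 0.001, 0.0]
ft_force: [0.3, 0.1, -1.8]
grip_width: 0.0263
grip_force: 5.0
```

```bash
python3 - <<'E'
from h import *
o=robot.get_obs(); print(o['time'],o['position'],o['ft_force'],o['moment'],o['grip_width'],o['grip_force'])
p=look('side'); places(p,['iron_mid','rest_mid'],2)
im=p['pixels'][215:285,270:370,::-1]
q=look('wrist')['pixels'][:,100:420,::-1]
cv2.imwrite('pics/s5.png',np.hstack([cv2.resize(im,(500,350),interpolation=2),cv2.resize(q,(292,350))]))
E
```

```text
11.4167 [ 0.62674439 -0.23442638  0.07746429] [ 0.30733875  0.07675816 -1.79171488] [-0.03539514  0.19281608  0.01188719] 0.026340385881483273 4.997267217258923
iron_mid [([0.628, -0.231, 0.084], 0.7), ([0.232, 0.333, 0.017], 0.46)]
rest_mid [([0.632, -0.231, 0.075], 0.44)]
```

View pics/s5.png

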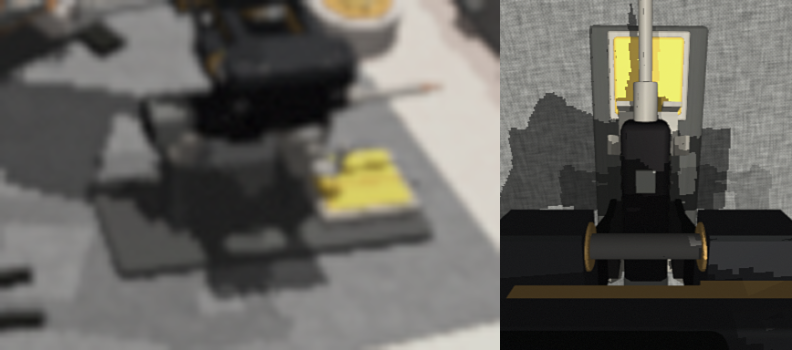

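The iron is level and centred over the forks, with no contact yet. I'll keep lowering.

servo_tool(rows=[1, 0, 0, 0.002, 0, 1, 0, 0, 0.002, 0, 1, 0, 0, 0.001, 0, 1, 0, 0, 0, 0])

```text
time: 11.95
position: [0.6264, -0.2343, 0.0714]
tool_rot: [0.999, -0.05, 0.0, 0.0]
ft_force: [0.8, -1.1, -0.6]
grip_width: 0.0259
grip_force: 5.0
```

servo_tool(rows=[1, 0, 0, 0.002, 0, 1, 0, 0, 0.002, 0, 1, 0, 0, 0.001, 0, 1, 0, 0, 0, 0])

```text
time: 12.28
position: [0.626, -0.2341, 0.0661]
tool_rot: [0.999, -0.05, -0.0, -0.0]
ft_force: [-0.3, -0.5, -1.7]
grip_width: 0.0257
grip_force: 5.0
```

```bash
python3 - <<'E'
from h import *
o=robot.get_obs(); print(o['time'],o['position'],o['ft_force'],o['moment'],o['grip_width'],o['grip_force'])
p=look('side'); places(p,['iron_mid'],2)
im=p['pixels'][215:285,270:370,::-1]
q=look('wrist')['pixels'][:,100:420,::-1]
cv2.imwrite('pics/s6.png',np.hstack([cv2.resize(im,(500,350),interpolation=2),cv2.resize(q,(292,350))]))
E
```

```text
12.2833 [ 0.62603269 -0.23406003  0.06610391] [-0.31616277 -0.48946665 -1.74213659] [-0.06858316  0.17089598 -0.00255258] 0.025736646423726486 4.999980625070748
iron_mid [([0.625, -0.233, 0.077], 0.81), ([0.232, 0.334, 0.017], 0.62)]
```

View pics/s6.png

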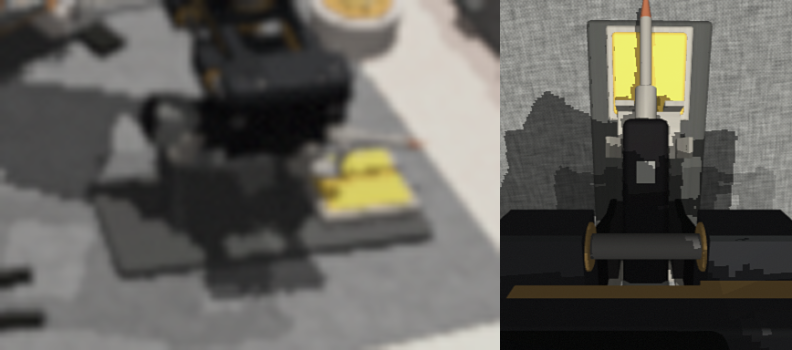

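The iron has pivoted and its tip now points downhill. I'll go a touch lower and then release.

servo_tool(rows=[1, 0, 0, 0.001, 0, 1, 0, 0, 0.001, 0, 1, 0, 0, 0, 0])

```text
time: 12.68
position: [0.6261, -0.234, 0.0656]
tool_rot: [0.999, -0.05, -0.0, -0.0]
ft_force: [-1.5, 1.8, 4.9]
grip_width: 0.0258
grip_force: 5.0
```

servo_tool(rows=[0.4, 0, 0, 0, 0, 0.2, 0, 0, 0, 0, 0, 0, 0, 0, 0, 0, 0, 0, 0, 0, 0, 0, 0, 0, 0])

```text
time: 13.1
position: [0.6262, -0.2342, 0.0643]
tool_rot: [0.999, -0.05, -0.0, -0.0]
ft_force: [-0.3, -0.1, -0.4]
grip_width: 0.041
grip_force: 0.0
```

```bash
python3 - <<'E'
from h import *
o=robot.get_obs(); print(o['time'],o['position'],o['ft_force'],o['grip_width'],o['grip_force'])
p=look('side'); places(p,['iron_mid','rest_mid'],1)
p=look('wrist'); places(p,['iron_mid','rest_mid','hot_end'],2);places(p,['hot_end','iron'],2,robot.spot_in)
E
```

```text
13.1 [ 0.62622715 -0.23415887  0.06426263] [-0.31953416 -0.10401222 -0.38368326] 0.040981579330690014 0.0
iron_mid [([0.232, 0.333, 0.016], 0.72)]
rest_mid [([0.63, -0.234, 0.076], 0.43)]
iron_mid [([0.623, -0.232, 0.076], 0.76)]
rest_mid []
hot_end []
hot_end [([0.713, -0.245, 0.056], 0.83)]
iron [([0.659, -0.238, 0.08], 0.96)]
```

servo_tool(rows=[-0.2, 0, 0, 0, 0, -0.2, 0, 0, -0.02, 0, -0.5, 0, 0, -0.035, 0, -1, 0, 0, -0.04, 0, -1, 0, 0, -0.04, 0])

```text
time: 13.97
position: [0.6255, -0.2338, 0.2002]
tool_rot: [0.999, -0.05, -0.001, -0.001]
ft_force: [1.1, -0.1, 0.1]
grip_width: 0.0648
grip_force: 0.0
```

servo_tool(rows=[-1, -0.0186, -0.0322, -0.005, 0, -1, -0.0186, -0.0322, -0.005, 0, -1, -0.0186, -0.0322, 0, 0, -1, -0.0186, -0.0322, 0, 0, -1, -0.0186, -0.0322, 0, 0])

```text
time: 14.38
position: [0.5489, -0.0633, 0.21]
tool_rot: [0.999, -0.05, 0.0, 0.0]
ft_force: [0.5, 0.3, -0.0]
grip_width: 0.0861
grip_force: 0.0
```

servo_tool(rows=[-1, -0.0186, -0.0322, 0, -7, -1, -0.03, 0, 0, -7, -1, 0, 0, 0, -7, -1, 0, 0, 0, -7, -1, 0, 0, 0, -7])

```text
time: 14.8
position: [0.5041, -0.0309, 0.2099]
tool_rot: [0.967, 0.256, 0.0, 0.0]
ft_force: [-0.1, 0.6, 0.4]
grip_width: 0.087
grip_force: 0.0
```

servo_tool(rows=[-1, 0, 0, 0, 0, -1, 0, 0, 0, 0])

```text
time: 14.97
position: [0.5046, -0.0314, 0.2097]
tool_rot: [0.968, 0.251, 0.0, 0.0]
ft_force: [-0.4, 0.1, 0.5]
grip_width: 0.0872
grip_force: 0.0
```

```bash
python3 - <<'E'
from h import *
o=robot.get_obs(); print(o['time'],o['position'],o['tool_rot'])
p=look('wrist'); q=p['pixels'][:,:,::-1]
s=look('side'); places(s,['iron_mid','rest_mid'],1)
im=s['pixels'][215:285,270:370,::-1]
cv2.imwrite('pics/w7.png',np.hstack([cv2.resize(im,(280,384),interpolation=2),q]))
places(p,['holder','board_mid','solder_face'],2)
for n,z in(('holder',.05),('board',.058)):
  try: print(n,rect(p,n,z,o))
  except Exception as e: print(e)
t=look('top'); places(t,['iron_mid','hot_end','holder','board_mid'],2)
E
```

```text
14.9667 [ 0.50457133 -0.03138156  0.20973263] [9.67962445e-01 2.51094930e-01 1.72574155e-04 1.03993489e-04]
iron_mid [([0.627, -0.232, 0.077], 0.98)]
rest_mid [([0.632, -0.231, 0.079], 0.65)]
holder []
board_mid [([0.538, -0.031, 0.055], 0.57)]
solder_face [([0.538, -0.028, 0.046], 0.94)]
holder (array([ 0.5395, -0.0277]), array([151.2,  79.4]), 21.0, 0.82)
list index out of range
iron_mid [([0.623, -0.233, 0.077], 0.64)]
hot_end [([0.626, -0.461, 0.002], 0.54)]
holder []
board_mid []
```

View pics/w7.png

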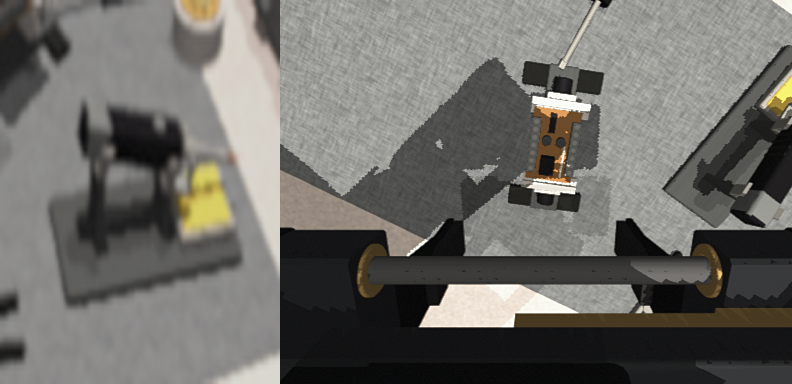

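The side crop shows the iron lying in the forks, tip downhill. In the wrist view the board is at (553,145) in its holder, about 8° off the tool axes. I'll line up over the board.

servo_tool(rows=[-1, 0, 0, 0, 4, -1, 0, 0, 0, 4, -1, 0.031, 0.0105, 0, 0, -1, 0, 0, 0.035, 0, -1, 0, 0, 0.03, 0])

```text
time: 16.08
position: [0.5408, -0.0306, 0.1453]
tool_rot: [0.983, 0.185, 0.003, 0.002]
ft_force: [-0.1, 0.4, -0.4]
grip_width: 0.087
grip_force: 0.0
```

servo_tool(rows=[-1, 0, 0, 0, 0, -1, 0, 0, 0, 0, -1, 0, 0, 0, 0])

```text
time: 16.33
position: [0.5378, -0.0301, 0.1455]
tool_rot: [0.983, 0.184, 0.001, 0.0]
ft_force: [0.1, 0.0, -1.1]
grip_width: 0.0868
grip_force: 0.0
```

```bash
python3 - <<'E'
from h import *
o=robot.get_obs(); print(o['time'],o['position'],o['tool_rot'],o['q'])
M=np.linalg.inv(T(o))
for i in range(2):
  p=look('wrist')
  for n in('board_mid','solder_face','holder','board'):
    for d in robot.place_of(p,n)[:1]: print(n,np.round(M@np.r_[d['at'],1],4),round(d['score'],2))
for n,z in(('board',.055),('holder',.05),('board_mid',.055)):
  try:
    r=robot.outline_of(p,n)[0]; v,u=np.nonzero(r['region']); print(n,r['score'],u.min(),u.max(),v.min(),v.max(),rect(p,n,z,o))
  except Exception as e: print(e)
A={n:[] for n in('lens','focus','cam_stand')}
for i in range(6):
  p=look(['top','side'][i%2])
  for n in A:
    for d in robot.place_of(p,n):
      if np.linalg.norm(np.array(d['at'])[:2]-[.6,.27])<.07 and d['score']>.4:A[n].append(d['at'])
for n in A: print(n,len(A[n]),np.round(np.median(A[n],0),4),np.round(np.std(A[n],0),4))
cv2.imwrite('pics/x.png',p['pixels'][:,:,::-1])
E
```

```text
16.3333 [ 0.53782298 -0.03012471  0.14548171] [9.82841013e-01 1.84453666e-01 5.58504441e-04 2.75464480e-04] [-2.63498762e-01  5.19576005e-01  1.72539818e+00 -1.46699780e-05
  8.95373031e-01  9.36274734e-01]
board_mid [-0.0043  0.0033  0.089   1.    ] 0.76
solder_face [-0.0019 -0.0016  0.0994  1.    ] 0.89
board_mid [-0.0028  0.0032  0.0926  1.    ] 0.66
solder_face [3.00e-04 1.20e-03 9.81e-02 1.00e+00] 0.55
board [ 0.0021 -0.0023  0.102   1.    ] 0.85
board 0.91 229 288 148 230 (array([ 0.5373, -0.0293]), array([73.9, 50.3]), 21.0, 0.91)
holder 0.72 213 308 92 255 (array([ 0.5456, -0.0279]), array([145.9,  77.8]), 21.2, 0.72)
board_mid 0.66 229 288 148 229 (array([ 0.5377, -0.0293]), array([72.9, 50.5]), 21.1, 0.66)
lens 3 [0.616  0.2689 0.125 ] [0.0015 0.0013 0.0007]
focus 3 [0.5608 0.2764 0.1989] [0.0008 0.0013 0.0007]
cam_stand 6 [ 6.458e-01  2.632e-01 -5.000e-04] [0.0015 0.0009 0.0006]
```

The board is centred within 1 mm at yaw 21°. I'll descend and grip it across the terminal strips.

servo_tool(rows=[-1, 0, 0, 0.035, 0, -1, 0, 0, 0.035, 0, -1, 0, 0, 0.03, 0, -1, 0, 0, 0.0125, 0, -1, 0, 0, 0, 0])

```text
time: 18.75
position: [0.5349, -0.0294, 0.029]
tool_rot: [0.983, 0.184, -0.003, -0.001]
ft_force: [-0.4, -0.1, 0.3]
grip_width: 0.0868
grip_force: 0.0
```

servo_tool(rows=[0, 0, 0, 0, 0, 0.3, 0, 0, 0, 0, 0.5, 0, 0, 0, 0, 0.5, 0, 0, 0, 0, 0.5, 0, 0, 0, 0], newtons=10)

```text
time: 19.17
position: [0.538, -0.0301, 0.0332]
tool_rot: [0.983, 0.184, 0.001, 0.001]
ft_force: [0.5, -0.2, 0.8]
grip_width: 0.0616
grip_force: 0.0
```

servo_tool(rows=[0.6, 0, 0, 0, 0, 0.6, 0, 0, 0, 0, 0.6, 0, 0, 0, 0])

```text
time: 19.42
position: [0.5375, -0.03, 0.0326]
tool_rot: [0.983, 0.184, 0.0, 0.0]
ft_force: [-0.8, 0.5, 4.5]
grip_width: 0.0499
grip_force: 10.0
```

servo_tool(rows=[0.7, 0, 0, -0.02, 0, 0.7, 0, 0, -0.025, 0, 0.7, 0, 0, -0.025, 0, 0.7, 0, 0, 0, 0, 0.7, 0, 0, 0, 0])

```text
time: 19.83
position: [0.5381, -0.0302, 0.1032]
tool_rot: [0.983, 0.185, 0.001, 0.001]
ft_force: [-0.1, -0.2, -0.4]
grip_width: 0.05
grip_force: 10.0
```

servo_tool(rows=[0.7, -0.0215, 0.0275, 0, 0, 0.7, -0.0215, 0.0275, 0, 0, 0.7, 0, 0, 0, -7, 0.7, 0, 0, 0, -7, 0.7, 0, 0, 0, -7])

```text
time: 20.25
position: [0.5157, -0.0972, 0.1004]
tool_rot: [0.932, 0.362, -0.001, -0.001]
ft_force: [0.2, -0.5, -0.8]
grip_width: 0.0501
grip_force: 10.0
```

servo_tool(rows=[0.7, 0, 0, 0, -7, 0.7, 0, 0, 0, -7, 0.7, 0, 0, 0, -7, 0.7, 0, 0, 0, -7, 0.7, 0, 0, 0, -7])

```text
time: 20.67
position: [0.5158, -0.0963, 0.1004]
tool_rot: [0.779, 0.627, -0.001, -0.002]
ft_force: [-0.3, 0.7, 0.3]
grip_width: 0.0499
grip_force: 10.0
```

servo_tool(rows=[0.7, 0, 0, 0, -7, 0.7, 0, 0, 0, -7, 0.7, 0, 0, 0, -7, 0.7, 0, 0, 0, -7, 0.7, 0, 0, 0, -6])

```text
time: 21.08
position: [0.5158, -0.0963, 0.1004]
tool_rot: [0.562, 0.827, -0.0, -0.002]
ft_force: [-0.8, 0.1, -0.7]
grip_width: 0.05
grip_force: 10.0
```

servo_tool(rows=[0.7, 0, 0, 0, 0, 0.7, 0, 0, 0, 0])

```text
time: 21.25
position: [0.5162, -0.0965, 0.1008]
tool_rot: [0.566, 0.825, -0.0, -0.001]
ft_force: [-0.1, 0.4, 0.4]
grip_width: 0.0499
grip_force: 10.0
```

```bash
python3 - <<'E'
from h import *
o=robot.get_obs(); print(o['time'],o['position'],o['tool_rot'],o['grip_width'],o['grip_force'],o['q'])
p=look('wrist'); s=look('side'); t=look('top'); np.savez('pics/k.npz',w=p['pixels'])
c=np.array([.5373,-.0293]);a=np.radians(21);U=np.array([[np.cos(a),np.sin(a)],[-np.sin(a),np.cos(a)]])
for n,P,oo in(('w',p,o),('s',s,None),('t',t,None)):
  g=P['pixels'].astype(int); m=(g.min(2)>150)&(g.max(2)-g.min(2)<40)
  v,u=np.nonzero(m); X=(toplane(P,np.c_[u,v],.05,oo)[:,:2]-c)@U.T
  X=X[(abs(X[:,1])<.045)&(abs(X[:,0])<.07)]
  for sg in(-1,1):
    Y=X[X[:,0]*sg>.02]
    if len(Y): print(n,sg,len(Y),np.round(np.percentile(Y,[2,50,98],0),3).tolist())
cr=lambda P,b:cv2.resize(P['pixels'][b[0]:b[1],b[2]:b[3],::-1],(390,300),interpolation=2)
cv2.imwrite('pics/c8.png',np.vstack([np.hstack([cr(p,(0,384,0,512)),cr(p,(0,200,120,400))]),np.hstack([cr(s,(180,265,220,330)),cr(t,(165,245,215,320))])]))
E
```

```text
21.25 [ 0.51618743 -0.09646405  0.10083946] [ 5.65716835e-01  8.24598485e-01 -2.67169403e-04 -1.31482135e-03] 0.0499094449483596 9.999746871180832 [-3.97737344e-01  5.79446510e-01  1.78840247e+00  1.18583354e-05
  7.76427040e-01 -7.65936291e-01]
w -1 1679 [[-0.056, 0.002], [-0.039, 0.02], [-0.021, 0.04]]
w 1 2972 [[0.021, -0.043], [0.056, 0.023], [0.07, 0.045]]
s -1 23 [[-0.054, 0.001], [-0.04, 0.016], [-0.033, 0.029]]
```

View pics/c8.png

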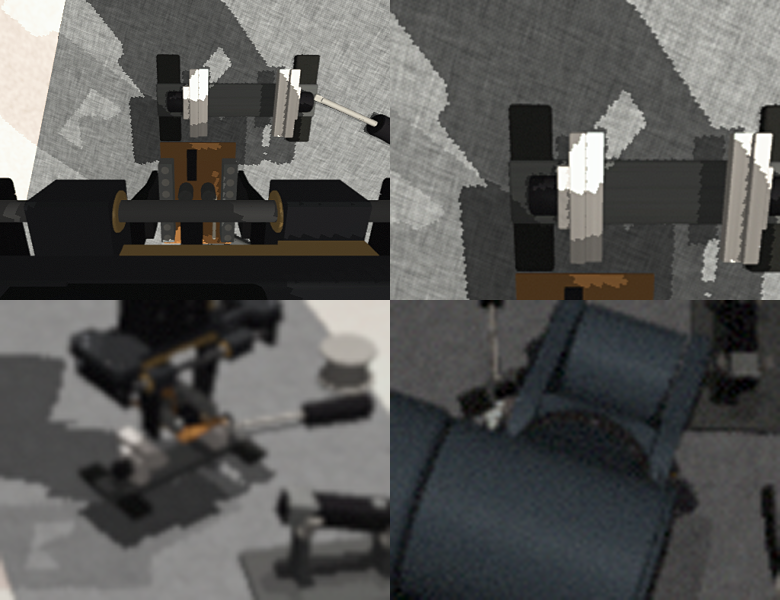

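The lower-left crop shows the board held beside the near jaw. The jaw's near edge is at about (585,265) in the upper-right crop, which works out to 26 mm ahead of the grip axis. I'll press that end of the board down on the jaw so it pivots in a light grip by about 37°, the tilt measured for the camera.

servo_tool(rows=[0.7, 0, 0, 0.025, 0, 0.7, 0, 0, 0.025, 0, 0.7, 0, 0, 0.009, 0, 0.7, 0, 0, 0, 0], newtons=6)

```text
time: 21.73
position: [0.5153, -0.0961, 0.041]
tool_rot: [0.565, 0.825, -0.001, -0.003]
ft_force: [0.1, -0.0, -0.1]
grip_width: 0.0497
grip_force: 6.0
```

servo_tool(rows=[0.7, 0, 0, 0.003, 0, 0.7, 0, 0, 0.003, 0, 0.7, 0, 0, 0.002, 0, 0.7, 0, 0, 0.002, 0, 0.7, 0, 0, 0, 0])

```text
time: 22.15
position: [0.5181, -0.0973, 0.0337]
tool_rot: [0.565, 0.825, 0.0, 0.001]
ft_force: [1.3, -0.7, 1.1]
grip_width: 0.05
grip_force: 6.0
```

servo_tool(rows=[0.7, 0, 0, 0.003, 0, 0.7, 0, 0, 0.003, 0, 0.7, 0, 0, 0.003, 0, 0.7, 0, 0, 0.002, 0, 0.7, 0, 0, 0, 0])

```text
time: 22.57
position: [0.5168, -0.0966, 0.0215]
tool_rot: [0.565, 0.825, -0.0, -0.0]
ft_force: [0.6, 0.0, -0.5]
grip_width: 0.0497
grip_force: 6.0
```

```bash
cat > ang.py <<'E'
from h import *
def tilt():
    o=robot.get_obs(); p=look('wrist'); M=np.linalg.inv(T(o)); 
    for n in('board_mid','solder_face','board'):
        for d in robot.place_of(p,n)[:1]: print(n,'tool',np.round(M@np.r_[d['at'],1],4),round(d['score'],2))
    r=robot.outline_of(p,'board')
    if r:
        v,u=np.nonzero(r[0]['region']); print('mask',round(r[0]['score'],2),u.min(),u.max(),v.min(),v.max())
    return o,p
E
python3 - <<'E'
from ang import *
o,p=tilt(); print(o['time'],o['position'],o['ft_force'],o['moment'],o['grip_width'],o['grip_force'])
# far upper end row prediction for tilt th (board end underside/top edge)
m=np.array(p['mount']);K=np.array(p['intrinsics'])
for th in(0,20,30,37,44):
  c,s=np.cos(np.radians(th)),np.sin(np.radians(th)); w=[]
  for bx,bz in((38,-7),(38,-5),(28,7),(-28,7)):
    X=np.array([bx*c-bz*s,0,-19.4-(bx*s+bz*c)])/1000  # tool z down
    q=np.linalg.inv(m)@np.r_[X,1]; w.append(round((K@q[:3]/q[2])[1]))
  print(th,w)
E
```

```text
board_mid tool [-6.40e-03  5.00e-04 -2.36e-02  1.00e+00] 0.55
solder_face tool [-8.00e-04  1.30e-03 -1.37e-02  1.00e+00] 0.96
board tool [ 0.0018  0.0063 -0.0143  1.    ] 0.61
mask 0.73 203 316 202 298
22.5667 [ 0.5167621  -0.09663674  0.02148634] [ 0.5700038   0.0090038  -0.46105418] [-0.11179673 -0.07342409 -0.00274879] 0.049653383276902004 6.000028956386814
0 [178, 179, 206, 307]
20 [185, 188, 222, 296]
30 [193, 196, 232, 290]
37 [200, 204, 240, 284]
44 [208, 213, 248, 279]
```

The mask's top edge at row 202 gives a tilt of about 36°, and the press depth gives about 35°. I'll firm up the grip and lift away.

servo_tool(rows=[0.8, 0, 0, 0.001, 0, 0.8, 0, 0, 0, 0, 0.8, 0, 0, 0, 0, 0.8, 0, 0, -0.02, 0, 0.8, 0, 0, -0.03, 0], newtons=30)

```text
time: 23.23
position: [0.5148, -0.096, 0.0692]
tool_rot: [0.565, 0.825, -0.001, -0.003]
ft_force: [0.8, -1.0, -1.1]
grip_width: 0.0496
grip_force: 30.0
```

servo_tool(rows=[0.8, 0, 0, -0.04, 0, 0.8, 0, 0, -0.04, 0, 0.8, 0, 0, -0.04, 0, 0.8, 0, 0, -0.04, 0, 0.8, 0, 0, -0.03, 0])

```text
time: 23.65
position: [0.5175, -0.0969, 0.2645]
tool_rot: [0.564, 0.825, 0.0, 0.002]
ft_force: [0.2, -0.6, -1.5]
grip_width: 0.0496
grip_force: 30.0
```

servo_tool(rows=[0.8, 0, 0, 0, 0, 0.8, 0, 0, 0, 0])

```text
time: 23.82
position: [0.5179, -0.0971, 0.263]
tool_rot: [0.565, 0.825, 0.0, 0.002]
ft_force: [-0.3, -0.1, -1.5]
grip_width: 0.0499
grip_force: 30.0
```

```bash
python3 - <<'E'
from ang import *
o,p=tilt(); print(o['time'],o['position'],o['tool_rot'],o['ft_force'],o['grip_width'],o['grip_force'],o['q'])
t=look('side'); places(t,['solder_face','board_mid','iron_mid'],1)
E
```

```text
board_mid tool [-5.70e-03  5.00e-04 -2.22e-02  1.00e+00] 0.95
solder_face tool [-0.0011  0.0027 -0.013   1.    ] 0.78
board tool [ 0.0023  0.0045 -0.0141  1.    ] 0.74
mask 0.58 203 316 203 298
23.8167 [ 0.51789589 -0.0970588   0.26295362] [5.64508408e-01 8.25423967e-01 4.87918090e-04 2.30095759e-03] [-0.33593216 -0.09985135 -1.47776566] 0.04994029023017661 29.999954050282156 [-3.97530758e-01  3.44553105e-01  1.63131373e+00  3.40865617e-05
  1.16102168e+00 -7.68661665e-01]
solder_face [([0.519, -0.095, 0.274], 0.8)]
board_mid [([0.519, -0.098, 0.276], 0.68)]
iron_mid [([0.625, -0.23, 0.074], 0.63)]
```

servo_tool(rows=[0.8, 0.0334, 0.0173, 0, 0, 0.8, 0.0334, 0.0173, 0, 0, 0.8, 0.0334, 0.0173, 0, 0, 0.8, 0.0334, 0.0173, 0, 0, 0.8, 0.0334, 0.0173, 0, 0])

```text
time: 24.68
position: [0.5371, 0.0918, 0.2607]
tool_rot: [0.565, 0.825, -0.0, -0.0]
ft_force: [1.3, -1.0, -0.5]
grip_width: 0.0496
grip_force: 30.0
```

servo_tool(rows=[0.8, 0.0334, 0.0173, 0, 0, 0.8, 0.0334, 0.0173, 0, 0, 0.8, 0.0334, 0.0173, 0, 0, 0.8, 0.0334, 0.0173, 0, 0, 0.8, 0.0334, 0.0173, 0, 0])

```text
time: 25.1
position: [0.557, 0.2791, 0.2606]
tool_rot: [0.564, 0.825, -0.0, -0.0]
ft_force: [0.9, -0.5, 0.3]
grip_width: 0.0497
grip_force: 30.0
```

servo_tool(rows=[0.8, 0, 0, 0, 7, 0.8, 0, 0, 0, 7, 0.8, 0, 0, 0, 7, 0.8, 0, 0, 0, 7, 0.8, 0, 0, 0, 7])

```text
time: 25.52
position: [0.557, 0.2774, 0.2603]
tool_rot: [0.788, 0.615, -0.001, -0.0]
ft_force: [0.3, -0.3, -1.0]
grip_width: 0.0497
grip_force: 30.0
```

servo_tool(rows=[0.8, 0, 0, 0, 7, 0.8, 0, 0, 0, 7, 0.8, 0, 0, 0, 7, 0.8, 0, 0, 0, 7, 0.8, 0, 0, 0, 7])

```text
time: 25.93
position: [0.557, 0.2772, 0.2604]
tool_rot: [0.937, 0.35, -0.001, -0.0]
ft_force: [0.3, 0.7, -1.0]
grip_width: 0.0493
grip_force: 30.0
```

servo_tool(rows=[0.8, 0, 0, 0, 7, 0.8, 0, 0, 0, 7, 0.8, 0, 0, 0, 7, 0.8, 0, 0, 0, 7, 0.8, 0, 0, 0, 7])

```text
time: 26.35
position: [0.5571, 0.2771, 0.2604]
tool_rot: [0.999, 0.052, -0.001, 0.0]
ft_force: [0.7, -0.3, 0.2]
grip_width: 0.0495
grip_force: 30.0
```

servo_tool(rows=[0.8, 0, 0, 0, 7, 0.8, 0, 0, 0, 7, 0.8, 0, 0, 0, 0, 0.8, 0, 0, 0, 0])

```text
time: 26.68
position: [0.5571, 0.2771, 0.2606]
tool_rot: [0.998, -0.066, -0.0, 0.0]
ft_force: [0.4, -0.1, -1.3]
grip_width: 0.0496
grip_force: 30.0
```

```bash
python3 - <<'E'
from ang import *
o,p=tilt(); print(o['time'],o['position'],o['tool_rot'],o['q'])
places(p,['lens','focus','cam_stand'],2)
A={n:[] for n in('lens','focus','cam_stand')}
for i in range(8):
  p=look(['top','side','wrist'][i%3])
  for n in A:
    for d in robot.place_of(p,n):
      if np.linalg.norm(np.array(d['at'])[:2]-[.6,.27])<.07 and d['score']>.4:A[n].append(np.r_[d['at'],i%3])
for n in A: print(n); print(np.round(A[n],4))
E
```

```text
board_mid tool [-1.20e-03  6.00e-04 -2.08e-02  1.00e+00] 0.62
solder_face tool [ 9.00e-04 -3.00e-04 -1.28e-02  1.00e+00] 0.95
board tool [ 0.0022 -0.0032 -0.0136  1.    ] 0.83
mask 0.77 203 316 203 298
26.6833 [0.55711929 0.27713961 0.26057024] [ 9.97824839e-01 -6.59197740e-02 -3.89283501e-04  1.46936971e-04] [ 2.82265323e-01  4.85431208e-01  1.39561867e+00 -1.10850924e-05
  1.26137489e+00  1.98500026e+00]
lens [([0.618, 0.269, 0.132], 0.6), ([0.555, 0.278, 0.285], 0.53)]
focus [([0.652, 0.433, 0.002], 0.39)]
cam_stand [([0.645, 0.258, 0.001], 0.77)]
lens
[[0.6139 0.2698 0.1255 0.    ]
 [0.6128 0.2636 0.1231 1.    ]
 [0.6158 0.2681 0.1324 2.    ]
 [0.6134 0.2668 0.1249 0.    ]
 [0.6135 0.267  0.1286 1.    ]
 [0.6143 0.2686 0.1342 2.    ]
 [0.6178 0.2679 0.1253 0.    ]
 [0.6151 0.2669 0.129  1.    ]]
focus
[[0.561  0.2758 0.2743 2.    ]]
cam_stand
[[ 6.418e-01  2.631e-01 -8.000e-04  0.000e+00]
 [ 6.460e-01  2.620e-01  2.000e-04  1.000e+00]
 [ 5.550e-01  2.797e-01  2.779e-01  1.000e+00]
 [ 6.457e-01  2.617e-01  1.600e-03  2.000e+00]
 [ 6.418e-01  2.654e-01  2.600e-03  0.000e+00]
 [ 6.443e-01  2.625e-01 -2.700e-03  1.000e+00]
 [ 6.450e-01  2.619e-01  1.200e-03  2.000e+00]
 [ 6.435e-01  2.655e-01 -1.800e-03  0.000e+00]
 [ 6.460e-01  2.627e-01 -5.000e-04  1.000e+00]]
```

servo_tool(rows=[0.8, 0.0015, 0, 0.02, 0, 0.8, 0, 0, 0.025, 0, 0.8, 0, 0, 0.02, 0, 0.8, 0, 0, 0.011, 0, 0.8, 0, 0, 0, 0])

```text
time: 29.1
position: [0.5568, 0.2764, 0.1822]
tool_rot: [0.998, -0.068, -0.003, 0.001]
ft_force: [-0.9, -0.2, 0.2]
grip_width: 0.0495
grip_force: 30.0
```

servo_tool(rows=[0.8, 0, 0, 0, 0, 0.8, 0, 0, 0, 0, 0.8, 0, 0, 0, 0, 0.8, 0, 0, 0, 0, 0.8, 0, 0, 0, 0])

```text
time: 29.52
position: [0.5592, 0.2772, 0.1862]
tool_rot: [0.998, -0.067, 0.001, -0.0]
ft_force: [-0.2, 0.1, -0.3]
grip_width: 0.0498
grip_force: 30.0
```

```bash
python3 - <<'E'
from ang import *
o,p=tilt(); print(o['time'],o['position'],o['tool_rot'],o['ft_force'],o['grip_force'],abs(o['joint_velocities']).max())
A={}
for i in range(6):
  p=look(['top','side'][i%2])
  for n in('lens','focus','solder_face','board_mid','iron_mid'):
    for d in robot.place_of(p,n):
      if d['score']>.4: A.setdefault(n,[]).append(np.r_[d['at'],i%2])
for n in A: print(n); print(np.round(A[n],3))
cv2.imwrite('pics/c10.png',np.hstack([cv2.resize(look('side')['pixels'][130:300,200:370,::-1],(400,400),interpolation=2),cv2.resize(look('wrist')['pixels'][:,:,::-1],(400,400))]))
E
```

```text
board_mid tool [-0.0012  0.0052 -0.0242  1.    ] 0.63
solder_face tool [ 0.002  -0.0012 -0.014   1.    ] 0.91
board tool [ 0.0045 -0.0018 -0.0143  1.    ] 0.7
29.5167 [0.55923344 0.27718518 0.18615849] [ 9.97722634e-01 -6.74428579e-02  9.47017849e-04 -3.30542231e-04] [-0.20760587  0.09457694 -0.31393975] 29.999914842278912 0.00603323914328196
lens
[[ 0.622 -0.231  0.075  0.   ]
 [ 0.617  0.268  0.127  0.   ]
 [ 0.613  0.267  0.127  1.   ]
 [ 0.617  0.269  0.126  0.   ]
 [ 0.612  0.268  0.128  1.   ]
 [ 0.683 -0.001 -0.002  0.   ]
 [ 0.615  0.271  0.123  0.   ]
 [ 0.643  0.263 -0.002  0.   ]
 [ 0.613  0.267  0.129  1.   ]]
iron_mid
[[ 0.624 -0.233  0.074  0.   ]
 [ 0.239  0.33   0.013  0.   ]
 [ 0.626 -0.232  0.076  1.   ]
 [ 0.23   0.332  0.016  1.   ]
 [ 0.626 -0.233  0.076  0.   ]
 [ 0.238  0.332  0.012  0.   ]
 [ 0.627 -0.23   0.078  1.   ]
 [ 0.649  0.262 -0.002  1.   ]
 [ 0.233  0.334  0.018  1.   ]
 [ 0.236  0.33   0.012  0.   ]
 [ 0.625 -0.231  0.076  0.   ]
 [ 0.534 -0.032  0.     0.   ]
 [ 0.622 -0.234  0.075  1.   ]
 [ 0.23   0.333  0.017  1.   ]]
solder_face
[[0.561 0.279 0.199 1.   ]
 [0.563 0.277 0.2   1.   ]
 [0.559 0.278 0.2   1.   ]]
board_mid
[[0.557 0.276 0.201 1.   ]
 [0.556 0.279 0.2   1.   ]
 [0.558 0.281 0.202 1.   ]]
```

View pics/c10.png

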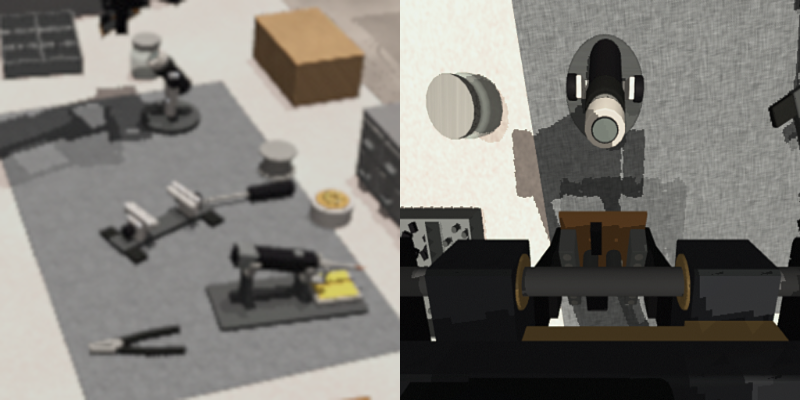

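The wrist view shows the lens at (605,128), straight ahead of and below the tilted board, centred on it. The side view shows the iron lying in its stand and the rest of the bench undisturbed. The solder face measures (0.561, 0.278, 0.200) against a target of (0.5615, 0.276, 0.199). I'm handing in.

```bash
python3 -c "
from rig import robot
print(robot.hand_in())"
```

```text
the job is handed in; nothing more can be done
None
```

The job is handed in at about 30 s: the iron rests released in its stand, tip downhill, and the board is held still with its solder side measured about 2 mm from the focus point and tilted about 36° (37° needed); the hand-in returned no verdict.

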